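# Locate a column against the blue flip stop

## Task

The steel chromatography column lies in the channel of the aluminium cradle, where both flip stops are raised. First flip the blue stop all the way down across the channel, then push the column along the channel until its end rests against the blue stop; leave the yellow stop raised.

Things in the scene. Friction and masses are not known exactly. Their poses are not given: they have to be found in the camera images.
- cradle: Fixed aluminium cradle, 360 x 78 mm (y -160..200, x -30..48). Origin on the worktop under the channel's middle, z up. Channel along y: 34 wide, floor at z = 10, walls 6 thick, tops at z = 20, ends open. Column starts at the +y end, is pushed to -y. The stops, on grey hinge blocks (34 along y, top z = 51), stand at the +x back at y about -50 and -120, in either order; hinge axes along y at x = 30, z = 45 mm.
- column: Loose steel column, 140 mm long, lying in the channel along its y axis; origin on its axis at mid length (z = 25 mm); flat ends at y = +-70. End fittings 30 mm in diameter, 26 long; between them a 20 mm tube with a white paper band. About 0.25 kg; slides freely with 2 mm play each side; may roll a little.
- column_front (a point): Centre of the column's front end face, the one towards the stops (column y = -70 mm).
- blue_stop (a joint): blue flip stop's hinge angle, rad: 0 = down, level across the channel; 1.8 to 2.1 = raised, leaning back (limit 2.1). Turns easily; pushed from the back (+x side) towards the channel well past upright it falls down by itself. Arm 46 mm from hinge axis to free end, 18 wide (along y), 6 thick; at 2.0 its free end is at cradle x = +49, z = 87 mm, its highest point at z = 100, and the column can pass under it.
- blue_face (a point): Middle of the face of the blue stop's paddle (24 wide, 10 thick along y) that the column's end meets; it looks to cradle +y. Stop down: in the channel's middle (cradle x = 0, z = 25 mm). Stop raised: swung up with it, cradle y unchanged. The stop's centre is 5 mm further to -y.
- yellow_stop (a joint): yellow flip stop's hinge angle, rad: 0 = down, level across the channel; 1.8 to 2.1 = raised, leaning back (limit 2.1). Turns easily; pushed from the back (+x side) towards the channel well past upright it falls down by itself. Arm 46 mm from hinge axis to free end, 18 wide (along y), 6 thick; at 2.0 its free end is at cradle x = +49, z = 87 mm, its highest point at z = 100, and the column can pass under it.
- yellow_face (a point): Middle of the face of the yellow stop's paddle (24 wide, 10 thick along y) that the column's end meets; it looks to cradle +y. Stop down: in the channel's middle (cradle x = 0, z = 25 mm). Stop raised: swung up with it, cradle y unchanged. The stop's centre is 5 mm further to -y.

How it is judged:
By the outcome, as a careful person would: the job done as asked, in the order asked, and still so for the second after the job is handed in, with the robot touching nothing.
It also fails if it takes over 45 s, if anything falls off the work surface, if the arm or the gripper's body presses on something with over 40 N, if the wrist force passes 120 N, or if a joint passes its speed limit or range.

## Robot

A 7-joint arm with a two-finger parallel gripper is mounted at the origin on a cart in front of the work surface, level with it; the furniture and walls round the work are solid. World frame = base frame: x ahead of the robot, y to its left, z up, the work surface at z = 0. Lengths are in m, angles in rad, forces in N, time in s.
With the tool pointing down it reaches from about 0.425 to 0.875 m from the base axis. Payload 8.4 kg.
Tool frame: the origin (TCP) lies on the centre line of the jaws, within the pads' length; the fingertips stand 14 mm ahead of it and the grasp point (between the pads) lies 5 mm behind it (r.nose_length is the distance from the TCP to the fingertips, in m); z points along the fingers, y is the line along which they close (so a half turn about z gives the same grasp; the last joint's range is limited). The gripper opens to 85 mm and grips with 20 to 120 N. Pads are 22 mm wide; open, the fingers measure 114 mm over their backs; the gripper's body (76 mm by 85 mm) begins 54 mm behind the grasp point. The pads swing forward as they close: fully open they stand 13 mm farther back than shut.
Start: joints at [-1.299, 0.333, 0.04, 1.465, -0.013, 1.343, -0.059], TCP at [0.236, 0.606, 0.214] pointing down, gripper open.
Joint ranges: [-2.58, 2.58], [-0.38, 2.09], [-1.3, 1.39], [0.25, 2.4], [-1.5, 4.64], [0.08, 2.09], [-2.65, 2.65]. Speed limits (rad/s): [2.22, 2.22, 2.79, 2.79, 3.14, 3.14, 3.14].

## Interface

Orientations are given as a 3x3 rotation matrix whose columns are the frame's x, y, z axes.
In Python, from bench import r, eyes, ticket, nets gives the robot as it stands.
- The arm moves only by the tool step_arm, never from a script. Its argument "increments" is one flat list of numbers, 7 for each row, row after row: the turn, a rotation vector about the world's x, y, z in degrees, then the shift along the world's x, y, z in mm, then the closure, from -1 (fully open) to 1 (shut). A call has 1 to 8 rows; each row shifts and turns the commanded pose from where the row before left it; what a row does not reach is not made up. A row lasts 1/10 s, in which the tool goes at most 50 mm and 8.59 degrees, less where a joint would pass 70% of its speed; a pose out of reach is approached as far as the arm can. A call is refused whole if a number of a shift passes 50 or a number of a turn 8.59, either way. A call with a gripper value outside its range is refused whole. The fingers move at their own pace and stop on an object; the grip force is fixed at half the most. Time passes only in rows, so rows that do not move let the fingers close. It gives the time, the measured TCP pose, the force, the opening and the grip force at its end, in the units of the state.
- r.observe(): the state, without advancing time (a new reading comes with each control period).
- eyes.capture(name): name is "scene" or "top" or "wrist"; returns the picture (384x512x3 uint8, red, green, blue); there is no depth.
- eyes.camera_info(name): a dict with "fx", "fy", "cx", "cy" (pixels), "pose" (4x4, takes a point from camera to world coordinates). Camera axes: x right, y down, z forward; pixel columns grow to the right and rows downward; lengths in m; the calibration is good to about 2 mm. The wrist camera is an equidistant fisheye: a pixel r from the principal point sees the ray r / f radians off the axis. A picture is of the moment at which its call begins: read the wrist's pose just before it. camera_info takes no time and is no camera call; for the wrist camera it gives the pose at the moment of the call.
- ticket.sign_off(): hands the job in; it is judged then, once.
Trained networks look in the newest picture that a camera, given by its name, has taken for a name from the list of things; names that differ only in an ending like _2 or _b are one class to them, and where a whole thing is asked for, a point or a joint stands for the part that bears it (a point fixed in the world has none). Each returns a list of dicts, best first, with "confidence" (0 to 1); they miss things now and then, are a little off and sometimes report something else, mostly with a low value. They report only what shows in the picture. A call takes as long as a camera call.
- nets.look_for(camera, label): "xy" ([column, row] in pixels, amid what is visible of it).
The state is a dict: "time": time; "joints": joint angles; "joint_vel": joint speeds; "tau": joint torques, N m; "position": TCP position; "eef_rot": TCP orientation; "ft_force": force on the tool from outside, world axes, zero at the start; "ft_torque": the same for the moment, N m; "gripper_width": finger opening in m; "finger_force": force on a finger pad.
Only numpy, scipy, OpenCV 4.12 (cv2) and the standard library are available. Lean on these libraries where they do the work, as an engineer would, in place of code of your own. Each camera call takes 0.05 s, during which the arm holds its last target. There are 200 camera calls.

## Working session

There is one attempt and no reset: what is moved stays moved. The work goes in short steps, Python scripts to look and compute and a tool call to move; the robot and the scene stay as the last step left them, time stands still between calls to the robot, and variables do not carry over. Pictures are saved under pics/ and viewed, at most 10 in all, crops included, and the job is handed in when it is done.

Besides the shell and the picture viewer there is one more tool, called after "Call:" by a JSON object that holds its "op" and its "data". step_arm: Moves the arm, as the interface text tells. Its arguments: {"type":"object","properties":{"increments":{"type":"array"}},"required":["increments"]}

```bash
mkdir -p pics; cat > h.py <<'E'
from bench import r, eyes, ticket, nets
import numpy as np, cv2
E
python3 - <<'E'
from h import *
ims=[]
for c in("scene","top"):
    im=eyes.capture(c); cv2.imwrite(f"pics/{c}1.png",im[:,:,::-1])
    i=eyes.camera_info(c); print(c,i["fx"],i["cx"],i["cy"],np.round(i["pose"],4).tolist())
    for l in("cradle","column","column_front","blue_stop","blue_face","yellow_stop","yellow_face"):
        print(l,[(np.round(d["xy"],1).tolist(),round(d["confidence"],2)) for d in nets.look_for(c,l)[:2]])
s=r.observe();print(s["time"],s["position"],np.round(s["eef_rot"],3).tolist(),s["gripper_width"])
E
```

```text
scene 353.9168281816442 259.05070147228616 198.21955960229897 [[0.6373, -0.3566, 0.6831, -0.0195], [-0.7705, -0.2834, 0.5709, -0.5603], [-0.01, -0.8902, -0.4554, 0.4687], [0.0, 0.0, 0.0, 1.0]]
cradle [([261.9, 228.6], 0.77)]
column [([223.0, 201.7], 0.75)]
column_front [([223.8, 205.8], 0.74)]
blue_stop [([276.6, 199.2], 0.64)]
blue_face [([275.7, 202.6], 0.49)]
yellow_stop [([297.4, 213.3], 0.72)]
yellow_face [([224.7, 203.8], 0.69), ([301.9, 210.8], 0.5)]
top 357.79312085101964 255.30430801488137 189.7596737334607 [[-0.0062, -0.9904, 0.1378, 0.4523], [-0.9994, 0.0109, 0.0332, -0.1006], [-0.0344, -0.1375, -0.9899, 0.9202], [0.0, 0.0, 0.0, 1.0]]
cradle [([245.4, 194.9], 0.82)]
column [([205.4, 197.4], 0.64)]
column_front []
blue_stop [([264.6, 180.6], 0.45)]
blue_face [([265.1, 178.1], 0.42)]
yellow_stop []
yellow_face []
0.8 [0.23553945 0.60577252 0.21422442] [[-0.932, 0.362, -0.0], [0.362, 0.932, -0.0], [0.0, -0.0, -1.0]] 0.08545874703490709
```

View pics/scene1.png

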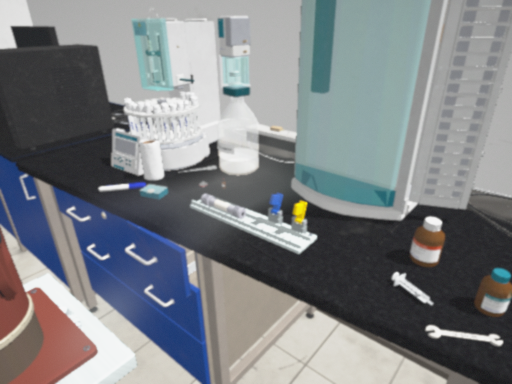

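View pics/top1.png

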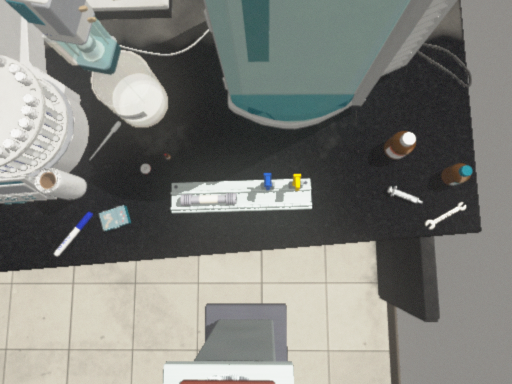

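The cradle lies along the image columns 171–312 at rows 180–212 in the top view. The blue stop (268,181) is nearer the column, the yellow stop (297,181) is further off, and the column is at 178–237. A tall teal cabinet stands behind.

```bash
cat >> h.py <<'E'
def ray(c,uv,z):
    i=eyes.camera_info(c);P=np.array(i["pose"])
    d=P[:3,:3]@np.array([(uv[0]-i["cx"])/i["fx"],(uv[1]-i["cy"])/i["fy"],1])
    return P[:3,3]+d*(z-P[2,3])/d[2]
def proj(c,p):
    i=eyes.camera_info(c);P=np.array(i["pose"]);q=P[:3,:3].T@(np.array(p)-P[:3,3])
    return np.array([i["fx"]*q[0]/q[2]+i["cx"],i["fy"]*q[1]/q[2]+i["cy"]])
E
python3 - <<'E'
from h import *
im=cv2.imread("pics/top1.png")
cv2.imwrite("pics/top1c.png",cv2.resize(im[165:225,160:325],None,fx=4.8,fy=4.8,interpolation=cv2.INTER_CUBIC))
g=cv2.cvtColor(im,cv2.COLOR_BGR2GRAY)
m=np.zeros_like(g);m[170:222,165:320]=(g[170:222,165:320]>110)*255
m=cv2.morphologyEx(m,cv2.MORPH_CLOSE,np.ones((5,5)))
c=max(cv2.findContours(m,0,2)[0],key=cv2.contourArea)
b=cv2.boxPoints(cv2.minAreaRect(c));print(cv2.minAreaRect(c))
for z in(0.0,.01): print(z,[(p.round(1).tolist(),ray("top",p,z).round(4).tolist()) for p in b])
# furniture behind
for p in((228,97),(290,128),(362,97)):print(p,ray("top",p,0.0).round(3))
E
```

```text
((240.592041015625, 192.8330841064453), (36.192832946777344, 142.08595275878906), 88.2901840209961)
0.0 [([169.0, 176.89999389648438], [0.6172, 0.1574, 0.0]), ([311.1000061035156, 172.60000610351562], [0.6238, -0.2151, 0.0]), ([312.1000061035156, 208.8000030517578], [0.5295, -0.2153, 0.0]), ([170.10000610351562, 213.0], [0.5218, 0.1519, 0.0])]
0.01 [([169.0, 176.89999389648438], [0.6154, 0.1546, 0.01]), ([311.1000061035156, 172.60000610351562], [0.6219, -0.2139, 0.01]), ([312.1000061035156, 208.8000030517578], [0.5286, -0.214, 0.01]), ([170.10000610351562, 213.0], [0.521, 0.1492, 0.01])]
(228, 97) [0.834 0.003 0.   ]
(290, 128) [ 0.745 -0.163  0.   ]
(362, 97) [ 0.827 -0.356  0.   ]
```

View pics/top1c.png

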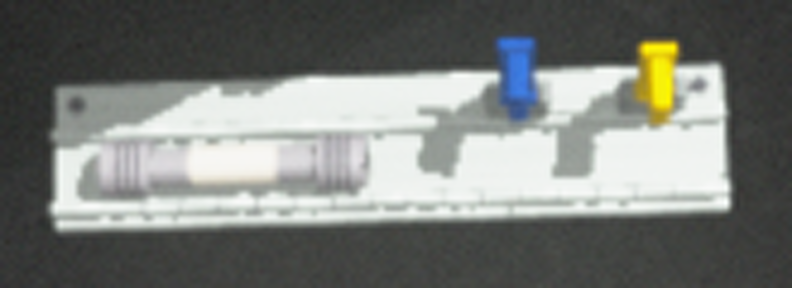

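```bash
python3 - <<'E'
from h import *
from scipy.optimize import least_squares
px=np.array([[55,230],[730,210],[722,65],[57,88]])/4.8+[160-.4,165-.4]
L=np.array([[-30,200,10],[-30,-160,10],[48,-160,10],[48,200,10]])/1e3
def T(q,p):
    c,s=np.cos(q[2]),np.sin(q[2]);return np.array([q[0]+c*p[0]-s*p[1],q[1]+s*p[0]+c*p[1],p[2]])
f=least_squares(lambda q:np.concatenate([proj("top",T(q,l))-p for l,p in zip(L,px)]),[.57,-.05,0])
q=f.x;print(q,np.degrees(q[2]),f.fun.round(1));np.save("q.npy",q)
inv=lambda w:np.array([[np.cos(q[2]),np.sin(q[2])],[-np.sin(q[2]),np.cos(q[2])]])@(w[:2]-q[:2])
cp=lambda u,v:np.array([160-.4+u/4.8,165-.4+v/4.8])
for n,u,v,z in(("colfront",367,158,.025),("colback",97,168,.025),("blueTip",517,45,.097),("yelTip",659,47,.097),("fronttop",367,158,.04)):
    w=ray("top",cp(u,v),z);print(n,w.round(4),(inv(w)*1e3).round(1))
for n,p in(("blue tip a=2",(.049,-.055,.087)),("yel tip",(.049,-.125,.087)),("front",(0,.0,.025))):
    print(n,T(q,p).round(4),proj("top",T(q,p)).round(1),proj("scene",T(q,p)).round(1))
s=r.observe();print(np.round(s["eef_rot"],3).tolist())
E
```

```text
[ 0.55620501 -0.05246398  0.0217333 ] 1.2452264468765561 [-0.   0.2  0.1  0.   0.2 -0.  -0.3 -0.2]
colfront [ 0.5577 -0.0218  0.025 ] [ 2.1 30.6]
colback [0.5538 0.1212 0.025 ] [  1.4 173.7]
blueTip [ 0.6038 -0.1012  0.097 ] [ 46.5 -49.8]
yelTip [ 0.6019 -0.1701  0.097 ] [  43.2 -118.6]
fronttop [ 0.5559 -0.0231  0.04  ] [ 0.3 29.3]
blue tip a=2 [ 0.6064 -0.1064  0.087 ] [269.5 173.6] [280.8 193.3]
yel tip [ 0.6079 -0.1764  0.087 ] [299.2 172.6] [305.5 201.3]
front [ 0.5562 -0.0525  0.025 ] [248.2 198. ] [251.  216.5]
[[-0.932, 0.362, -0.0], [0.362, 0.932, -0.0], [0.0, -0.0, -1.0]]
```

Call:
{"op": "step_arm", "data": {"increments": [0, 0, 7.5, 22, -40, 0, 1, 0, 0, 7.5, 22, -40, 0, 1, 0, 0, 7.5, 22, -40, 0, 1, 0, 0, 0, 22, -40, 0, 1, 0, 0, 0, 22, -40, 0, 1, 0, 0, 0, 22, -40, 0, 1, 0, 0, 0, 22, -40, 0, 1, 0, 0, 0, 22, -40, 0, 1]}}

```text
time: 1.6
position: [0.4122, 0.2841, 0.2145]
eef_rot: [[-1.0, -0.022, 0.0], [-0.022, 1.0, 0.001], [-0.0, 0.001, -1.0]]
ft_force: [1.0, 0.8, -1.0]
gripper_width: -0.0
finger_force: 0.0
```

Call:
{"op": "step_arm", "data": {"increments": [0, 0, 0, 24, -40, 0, 1, 0, 0, 0, 24, -40, 0, 1, 0, 0, 0, 24, -40, 0, 1, 0, 0, 0, 24, -40, 0, 1, 0, 0, 0, 24, -40, 0, 1, 0, 0, 0, 24, -40, 0, 1, 0, 0, 0, 24, -40, 0, 1, 0, 0, 0, 24, -40, 0, 1]}}

```text
time: 2.4
position: [0.6044, -0.0358, 0.2146]
eef_rot: [[-1.0, -0.022, 0.001], [-0.022, 1.0, 0.0], [-0.001, 0.0, -1.0]]
ft_force: [1.4, 0.2, 0.3]
gripper_width: 0.0002
finger_force: 0.0
```

Call:
{"op": "step_arm", "data": {"increments": [0, 0, 0, 24, -34, 0, 1, 0, 0, 0, 20, -30, 0, 1, 0, 0, 0, 0, 0, -40, 1, 0, 0, 0, 0, 0, -40, 1, 0, 0, 0, 0, 0, -25, 1, 0, 0, 0, 0, 0, -10, 1, 0, 0, 0, 0, 0, -10, 1, 0, 0, 0, 0, 0, 0, 1]}}

```text
time: 3.2
position: [0.6475, -0.0981, 0.0891]
eef_rot: [[-1.0, -0.022, -0.0], [-0.022, 1.0, -0.0], [0.0, -0.0, -1.0]]
ft_force: [-0.0, 0.1, -0.3]
gripper_width: 0.0002
finger_force: 0.0
```

```bash
python3 - <<'E'
from h import *
s=r.observe();print(s["time"],s["position"],s["ft_force"])
im=eyes.capture("scene")[150:270,170:350,::-1]
im2=eyes.capture("wrist")[:,:,::-1]
a=cv2.resize(im,(576,384),interpolation=cv2.INTER_CUBIC)
cv2.imwrite("pics/a.png",cv2.resize(np.vstack([a,cv2.resize(im2,(576,432))]),None,fx=.73,fy=.73))
E
```

```text
3.2 [ 0.64754457 -0.09811135  0.08906702] [-0.02173448  0.1498128  -0.34037099]
```

View pics/a.png

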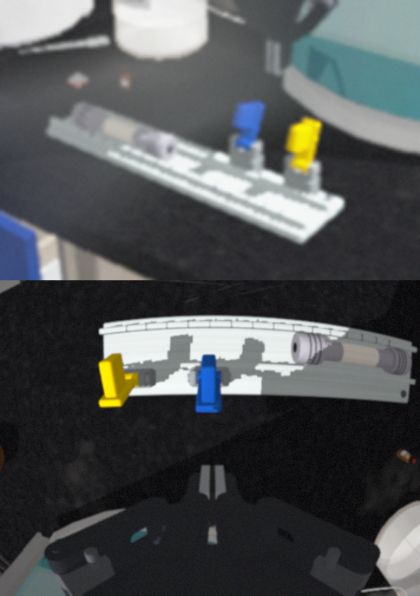

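The fingers stand directly behind the blue stop in the wrist view, and the yellow stop is well to the side. I'll push towards the channel.

Call:
{"op": "step_arm", "data": {"increments": [0, 0, 0, -12, -1, 0, 1, 0, 0, 0, -12, 0, 0, 1, 0, 0, 0, -10, 0, 0, 1, 0, 0, 0, -10, 0, 0, 1, 0, 0, 0, -10, -1, 0, 1, 0, 0, 0, -10, 0, 0, 1, 0, 0, 0, -10, 0, 0, 1, 0, 0, 0, -4, 0, 0, 1]}}

```text
time: 4.1
position: [0.5684, -0.1003, 0.0892]
eef_rot: [[-1.0, -0.022, -0.0], [-0.022, 1.0, 0.0], [0.0, 0.0, -1.0]]
ft_force: [0.9, -0.4, 0.3]
gripper_width: -0.0001
finger_force: 0.0
```

Call:
{"op": "step_arm", "data": {"increments": [0, 0, 0, 0, 0, 0, 1, 0, 0, 0, 5, 0, 20, 1, 0, 0, 0, 0, 0, 40, 1, 0, 0, 0, 0, 40, 40, 1, 0, 0, 0, 0, 40, 0, 1, 0, 0, 0, 0, 40, 0, 1, 0, 0, 0, 0, 0, 0, 1]}}

```text
time: 4.8
position: [0.5749, 0.0226, 0.1845]
eef_rot: [[-1.0, -0.031, 0.0], [-0.031, 1.0, 0.003], [-0.0, 0.003, -1.0]]
ft_force: [-0.5, 0.0, -0.8]
gripper_width: 0.0001
finger_force: 0.0
```

```bash
python3 - <<'E'
from h import *
s=r.observe();print(s["time"],s["position"],s["ft_force"])
im=eyes.capture("scene")[150:270,170:350,::-1]
im2=eyes.capture("wrist")[:,:,::-1]
a=cv2.resize(im,(576,384),interpolation=cv2.INTER_CUBIC)
cv2.imwrite("pics/b.png",cv2.resize(np.vstack([a,cv2.resize(im2,(576,432))]),None,fx=.73,fy=.73))
E
```

```text
4.8 [0.57486409 0.02261727 0.18453039] [-0.49598563  0.0257583  -0.78750598]
```

View pics/b.png

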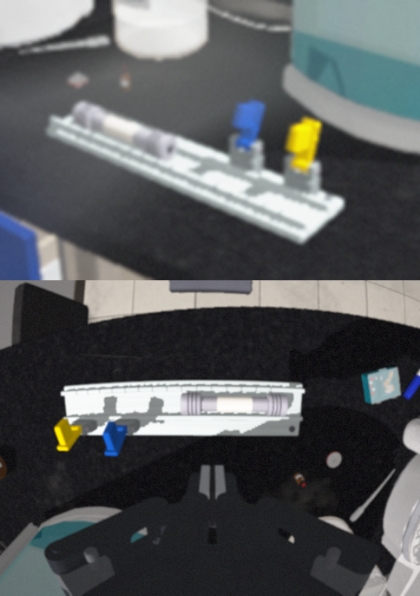

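Blue is still raised in both views, and yellow is unchanged. I'll repeat the push a little lower and look partway through.

Call:
{"op": "step_arm", "data": {"increments": [0, 0, 0, 36, 0, 10, 1, 0, 0, 0, 37, 0, 0, 1, 0, 0, 0, 0, -41, 0, 1, 0, 0, 0, 0, -41, 0, 1, 0, 0, 0, 0, -41, -20, 1, 0, 0, 0, 0, 0, -40, 1, 0, 0, 0, 0, 0, -40, 1, 0, 0, 0, 0, 0, -10, 1]}}

```text
time: 5.7
position: [0.6445, -0.1094, 0.08]
eef_rot: [[-1.0, -0.019, -0.007], [-0.019, 1.0, -0.0], [0.007, -0.0, -1.0]]
ft_force: [-0.6, 1.0, -0.8]
gripper_width: -0.0003
finger_force: 0.0
```

Call:
{"op": "step_arm", "data": {"increments": [0, 0, 0, -10, 0, -5, 1, 0, 0, 0, -10, 0, 0, 1, 0, 0, 0, -10, 0, 0, 1, 0, 0, 0, -10, 0, 0, 1, 0, 0, 0, -5, 0, 0, 1, 0, 0, 0, 0, 0, 0, 1]}}

```text
time: 6.3
position: [0.6021, -0.1078, 0.0803]
eef_rot: [[-1.0, -0.022, 0.001], [-0.022, 1.0, 0.0], [-0.001, 0.0, -1.0]]
ft_force: [-0.0, 0.5, -1.0]
gripper_width: -0.0
finger_force: 0.0
```

```bash
python3 - <<'E'
from h import *
s=r.observe();print(s["time"],s["position"],s["ft_force"],r.nose_length)
im=eyes.capture("scene")[130:250,190:370,::-1]
im2=eyes.capture("wrist")[:,:,::-1]
a=cv2.resize(im,(576,384),interpolation=cv2.INTER_CUBIC)
cv2.imwrite("pics/c.png",cv2.resize(np.vstack([a,cv2.resize(im2,(576,432))]),None,fx=.73,fy=.73))
E
```

```text
6.3 [ 0.60214649 -0.10783414  0.08027624] [-0.0170166   0.4824584  -1.01389989] 0.014
```

View pics/c.png

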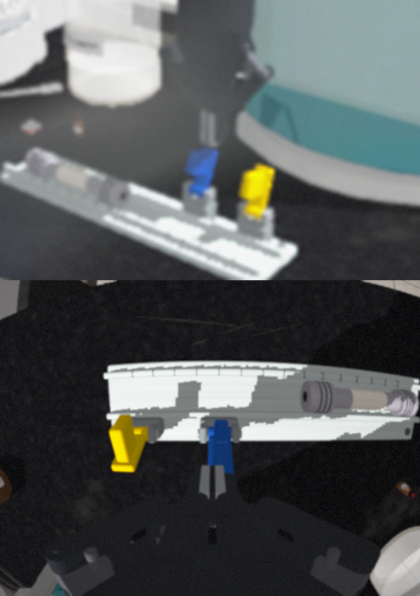

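The fingertips are just at the back of the blue paddle, about 6 mm to the −y side. I'll correct that and push further than before.

Call:
{"op": "step_arm", "data": {"increments": [0, 0, 0, 6, 6, 0, 1, 0, 0, 0, -8, 0, 0, 1, 0, 0, 0, -8, 0, 0, 1, 0, 0, 0, -8, 0, 0, 1, 0, 0, 0, -8, 0, 0, 1, 0, 0, 0, -8, 0, 0, 1, 0, 0, 0, 0, 0, 0, 1]}}

```text
time: 7.1
position: [0.5673, -0.102, 0.0797]
eef_rot: [[-1.0, -0.021, -0.0], [-0.021, 1.0, 0.0], [0.0, 0.0, -1.0]]
ft_force: [-1.0, 0.3, -0.4]
gripper_width: 0.0001
finger_force: 0.0
```

```bash
python3 - <<'E'
from h import *
s=r.observe();print(s["time"],s["position"],s["ft_force"],r.nose_length)
im=eyes.capture("scene")[130:250,190:370,::-1]
im2=eyes.capture("wrist")[:,:,::-1]
a=cv2.resize(im,(576,384),interpolation=cv2.INTER_CUBIC)
cv2.imwrite("pics/d.png",cv2.resize(np.vstack([a,cv2.resize(im2,(576,432))]),None,fx=.73,fy=.73))
E
```

```text
7.1 [ 0.56734081 -0.10203074  0.0796637 ] [-1.02621904  0.31373166 -0.44894343] 0.014
```

View pics/d.png

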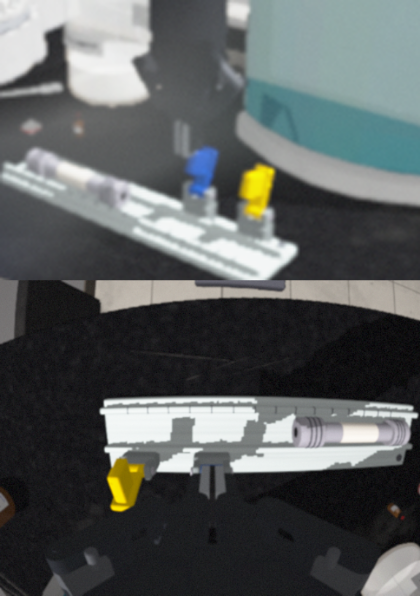

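```bash
python3 - <<'E'
from h import *
for z in(.066,.08,.1,.12): print(z,proj("scene",[.567,-.102,z]).round(1))
q=np.load("q.npy");c,s=np.cos(q[2]),np.sin(q[2])
W=lambda p:[q[0]+c*p[0]-s*p[1],q[1]+s*p[0]+c*p[1],p[2]]
for n,p in dict(hb=(.03,-.05,.051),tip=(.049,-.05,.087),top=(.04,-.05,.1),corner=(-.03,-.16,.01),corner2=(-.03,.2,.01)).items(): print(n,W(p),proj("scene",W(p)).round(1))
i=eyes.camera_info("wrist");print(i["fx"],i["cx"],i["cy"],np.round(i["pose"],3).tolist())
P=i["pose"];f=i["fx"]
def pw(p):
    v=P[:3,:3].T@(np.array(p)-P[:3,3]);t=np.arctan2(np.hypot(v[0],v[1]),v[2]);u=v[:2]/np.hypot(*v[:2]);return np.array([i["cx"],i["cy"]])+f*t*u
for n,p in dict(tcp=[.567,-.102,.066],hb=W((.03,-.05,.051)),tip=W((.049,-.05,.087)),c=W((-.03,-.16,.01)),c2=W((.048,-.16,.01))).items(): print(n,pw(p).round(1),"in view",(pw(p)*[420/512,420*.75/512*432/432/1*384/384/.75*.75/ .75*1]).round(0))
E
```

```text
0.066 [269.4 206.4]
0.08 [269.4 201.2]
0.1 [269.4 193.6]
0.12 [269.4 185.9]
hb [np.float64(0.5872845022680898), np.float64(-0.10180022342992373), 0.051] [274.4 208.6]
tip [np.float64(0.6062800152489939), np.float64(-0.10138732320916116), 0.087] [279.1 192.7]
top [np.float64(0.5972821406790919), np.float64(-0.10158290752425922), 0.1] [277.  189.2]
corner [np.float64(0.5296891467643866), np.float64(-0.21307814138493425), 0.01] [298.4 249.8]
corner2 [np.float64(0.5218657741604642), np.float64(0.1468368414111425), 0.01] [188.7 203.6]
297.3186396354542 258.19661796850875 187.40913231537345 [[-0.022, 0.96, 0.281, 0.498], [1.0, 0.021, 0.008, -0.102], [0.001, 0.281, -0.96, 0.239], [0.0, 0.0, 0.0, 1.0]]
tcp [256.2 215.6] in view [210. 177.]
hb [256.  234.6] in view [210. 192.]
tip [255.8 286.8] in view [210. 235.]
c [123.7 143.8] in view [101. 118.]
c2 [134.1 230.4] in view [110. 189.]
```

```bash
python3 - <<'E'
from h import *
i=eyes.camera_info("wrist");P=i["pose"]
def pw(p):
    v=P[:3,:3].T@(np.array(p)-P[:3,3]);t=np.arctan2(np.hypot(v[0],v[1]),v[2]);u=v[:2]/np.hypot(*v[:2]);return np.array([i["cx"],i["cy"]])+i["fx"]*t*u
q=np.load("q.npy");c,s=np.cos(q[2]),np.sin(q[2])
W=lambda p:[q[0]+c*p[0]-s*p[1],q[1]+s*p[0]+c*p[1],p[2]]
pts=[([.567,-.102,.066],(0,0,255)),([.567,-.102,.1],(0,255,0)),(W((.03,-.05,.051)),(255,0,255)),(W((.04,-.05,.1)),(255,255,0)),(W((.048,-.16,.01)),(0,140,255)),(W((0,-.05,.03)),(0,255,255))]
out=[]
for n,f,(r0,c0) in(("scene",lambda p:proj("scene",p),(160,240)),("wrist",pw,(150,185))):
    im=eyes.capture(n)[:,:,::-1];h,w,k=(90,75,5.3) if n=="scene" else (170,140,2.8)
    a=cv2.resize(np.clip(im[r0:r0+h,c0:c0+w].astype(float)*1.5,0,255).astype(np.uint8),(int(w*k),int(h*k)),interpolation=cv2.INTER_CUBIC)
    for p,col in pts:
        u=(f(p)-[c0,r0]+.5)*k; cv2.drawMarker(a,tuple(int(x) for x in u),col,0,9,1)
    out.append(a[:475])
cv2.imwrite("pics/e.png",np.hstack(out))
E
```

```text
(no output)
```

View pics/e.png

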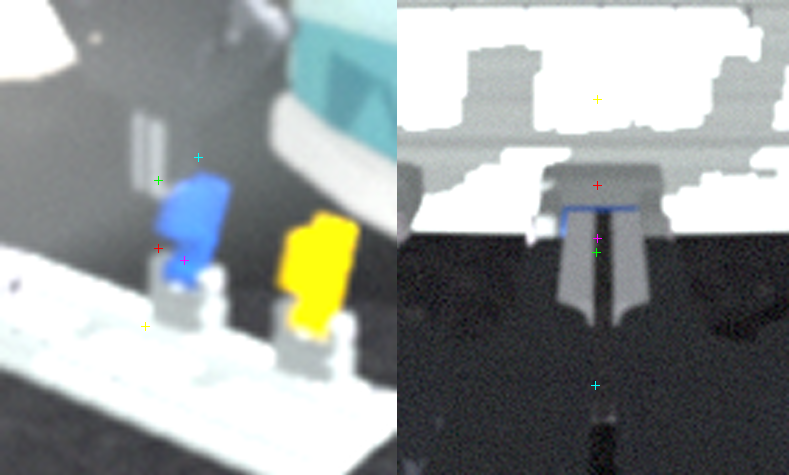

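The fingers seem to sit higher than nominal and pass over the stop. I'll go round behind it and check the tip height on the bare worktop.

Call:
{"op": "step_arm", "data": {"increments": [0, 0, 0, 0, 0, 40, 1, 0, 0, 0, 30, 0, 20, 1, 0, 0, 0, 45, 0, 0, 1, 0, 0, 0, 20, 0, -30, 1, 0, 0, 0, 0, 0, -40, 1, 0, 0, 0, 0, 0, -35, 1, 0, 0, 0, 0, 0, -5, 1, 0, 0, 0, 0, 0, 0, 1]}}

```text
time: 8.1
position: [0.6631, -0.1019, 0.029]
eef_rot: [[-1.0, -0.022, -0.002], [-0.022, 1.0, -0.0], [0.002, -0.0, -1.0]]
ft_force: [0.4, -0.1, 0.9]
gripper_width: 0.0
finger_force: 0.0
```

Call:
{"op": "step_arm", "data": {"increments": [0, 0, 0, 0, 0, -3, 1, 0, 0, 0, 0, 0, -3, 1, 0, 0, 0, 0, 0, -3, 1, 0, 0, 0, 0, 0, -2, 1, 0, 0, 0, 0, 0, 0, 1]}}

```text
time: 8.6
position: [0.6635, -0.1017, 0.0186]
eef_rot: [[-1.0, -0.022, 0.0], [-0.022, 1.0, 0.0], [-0.0, 0.0, -1.0]]
ft_force: [0.3, 0.3, -0.5]
gripper_width: 0.0
finger_force: 0.0
```

Call:
{"op": "step_arm", "data": {"increments": [0, 0, 0, 0, 0, -2, 1, 0, 0, 0, 0, 0, -2, 1, 0, 0, 0, 0, 0, -2, 1, 0, 0, 0, 0, 0, 0, 1]}}

```text
time: 9.0
position: [0.6633, -0.1018, 0.0121]
eef_rot: [[-1.0, -0.022, -0.001], [-0.022, 1.0, -0.0], [0.001, -0.0, -1.0]]
ft_force: [-0.2, 0.4, 0.3]
gripper_width: -0.0
finger_force: 0.0
```

```bash
python3 - <<'E'
from h import *
s=r.observe();print(s["time"],s["position"],s["ft_force"])
for c in("scene","top"):
    im=eyes.capture(c)[:,:,::-1];cv2.imwrite(f"pics/{c}9.png",im)
    print([(np.round(d["xy"],1).tolist(),round(d["confidence"],2)) for d in nets.look_for(c,"blue_stop")[:2]])
    im0=cv2.imread(f"pics/{c}1.png")
    for n,lo,hi in(("blue",(105,120,60),(125,255,255)),("yel",(22,150,100),(34,255,255))):
        for z in(im0,im):
            m=cv2.inRange(cv2.cvtColor(z,cv2.COLOR_BGR2HSV),lo,hi)
            R=(slice(170,225),slice(255,320));y,x=np.nonzero(m[R]);print(c,n,len(x),x.mean()+255,y.mean()+170,x.min()+255,x.max()+255,y.min()+170,y.max()+170)
E
```

```text
9.0 [ 0.66327472 -0.10180759  0.01213066] [-0.24815954  0.37347063  0.29348514]
[([275.8, 202.1], 0.61)]
scene blue 187 276.0802139037433 202.048128342246 270 282 193 213
scene blue 189 276.1375661375661 202.015873015873 270 282 193 213
scene yel 239 299.6652719665272 210.2845188284519 292 307 200 222
scene yel 235 299.82978723404256 210.38297872340425 292 307 200 222
[]
top blue 105 267.4190476190476 179.6952380952381 263 271 173 189
top blue 5 270.4 184.8 270 271 184 186
top yel 106 296.4622641509434 180.29245283018867 293 301 173 189
top yel 109 296.4403669724771 180.24770642201835 293 301 173 190
```

No contact at TCP z = 0.012, and blue has never moved. So the tips really are higher than nominal, and I'll keep feeling for the surface.

Call:
{"op": "step_arm", "data": {"increments": [0, 0, 0, 0, 0, -2, 1, 0, 0, 0, 0, 0, -2, 1, 0, 0, 0, 0, 0, -2, 1, 0, 0, 0, 0, 0, -2, 1, 0, 0, 0, 0, 0, 0, 1]}}

```text
time: 9.7
position: [0.6632, -0.1018, 0.0041]
eef_rot: [[-1.0, -0.022, -0.001], [-0.022, 1.0, -0.0], [0.001, 0.0, -1.0]]
ft_force: [0.6, -1.1, 0.2]
gripper_width: -0.0001
finger_force: 0.0
```

Call:
{"op": "step_arm", "data": {"increments": [0, 0, 0, 0, 0, -2, 1, 0, 0, 0, 0, 0, -2, 1, 0, 0, 0, 0, 0, -2, 1, 0, 0, 0, 0, 0, 0, 1]}}

```text
time: 10.1
position: [0.6633, -0.1018, -0.0018]
eef_rot: [[-1.0, -0.022, -0.001], [-0.022, 1.0, -0.0], [0.001, 0.0, -1.0]]
ft_force: [0.9, -0.7, -0.6]
gripper_width: 0.0002
finger_force: 0.0
```

Call:
{"op": "step_arm", "data": {"increments": [0, 0, 0, 0, 0, -2, 1, 0, 0, 0, 0, 0, -2, 1, 0, 0, 0, 0, 0, -2, 1, 0, 0, 0, 0, 0, 0, 1]}}

```text
time: 10.5
position: [0.6633, -0.1018, -0.0078]
eef_rot: [[-1.0, -0.022, -0.0], [-0.022, 1.0, -0.0], [0.0, 0.0, -1.0]]
ft_force: [-0.5, 0.7, 0.3]
gripper_width: 0.0
finger_force: 0.0
```

```bash
python3 - <<'E'
from h import *
s=r.observe();print(s["time"],s["position"],s["ft_force"])
im=eyes.capture("scene")[:,:,::-1];t=eyes.capture("top")[:,:,::-1];w=eyes.capture("wrist")[:,:,::-1]
for z in(-.022,-.008,0,.01):print(z,proj("scene",[.6633,-.1018,z]).round(1))
a=cv2.resize(np.clip(im[165:235,235:335]*1.6,0,255).astype(np.uint8),(500,350),interpolation=cv2.INTER_CUBIC)
for z,col in((0,(0,0,255)),(-.02,(0,255,0))):
    u=(proj("scene",[.6633,-.1018,z])-[235,165]+.5)*5;cv2.drawMarker(a,tuple(int(x) for x in u),col,0,9,1)
b=cv2.resize(w[130:330,60:400],(500,294));b=np.vstack([a,b[:240]])
cv2.imwrite("pics/f.png",b)
E
```

```text
10.5 [ 0.6633229  -0.10179044 -0.00780629] [-0.54417425  0.6620162   0.30268411]
-0.022 [291.3 221.8]
-0.008 [291.5 217.3]
0 [291.6 214.7]
0.01 [291.7 211.4]
```

View pics/f.png

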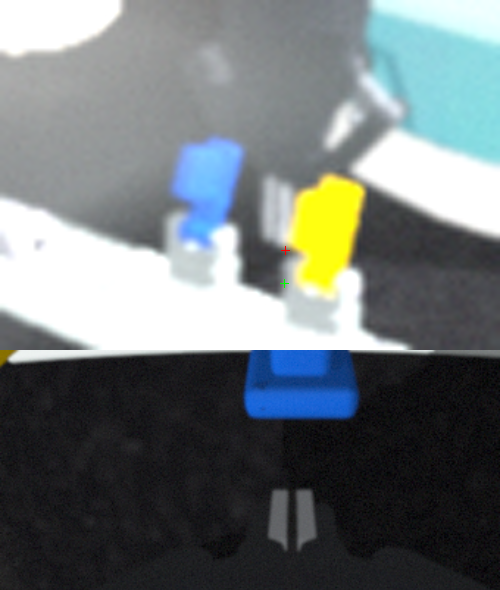

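The fingertips are in fact near z ≈ 0.003 now, so the tip is at about TCP z + 0.011. The finger is about 3 mm to −y of blue. I'll raise the TCP to z = 0.057 and push.

Call:
{"op": "step_arm", "data": {"increments": [0, 0, 0, 0, 0, 35, 1, 0, 0, 0, 0, 3, 30, 1, 0, 0, 0, -15, 0, 0, 1, 0, 0, 0, -15, 0, 0, 1, 0, 0, 0, -10, 0, 0, 1, 0, 0, 0, -8, 0, 0, 1, 0, 0, 0, -8, 0, 0, 1, 0, 0, 0, 0, 0, 0, 1]}}

```text
time: 11.45
position: [0.6067, -0.0989, 0.0575]
eef_rot: [[-1.0, -0.022, -0.001], [-0.022, 1.0, 0.0], [0.001, 0.0, -1.0]]
ft_force: [-0.0, -0.1, -0.2]
gripper_width: -0.0
finger_force: 0.0
```

```bash
cat > m.py <<'E'
from h import *
s=r.observe();print(s["time"],s["position"].round(4),s["ft_force"].round(1))
for c in("scene","top"):
    im=eyes.capture(c)[:,:,::-1]
    for n,lo,hi in(("blue",(105,120,60),(125,255,255)),("yel",(22,150,100),(34,255,255))):
        m=cv2.inRange(cv2.cvtColor(np.ascontiguousarray(im),cv2.COLOR_BGR2HSV),lo,hi)
        y,x=np.nonzero(m[170:225,255:320])
        if len(x):print(c,n,len(x),(x.mean()+255).round(1),(y.mean()+170).round(1),x.min()+255,x.max()+255,y.min()+170,y.max()+170)
E
python3 m.py
```

```text
11.45 [ 0.6067 -0.0989  0.0575] [-0.  -0.1 -0.2]
scene blue 174 273.7 203.6 267 279 195 213
scene yel 241 299.6 210.2 292 307 200 222
top yel 115 296.5 180.2 292 301 173 190
```

Blue is now turning: its centroid in the scene view moved from 276 to 273.7. I'll carry on.

Call:
{"op": "step_arm", "data": {"increments": [0, 0, 0, -8, 0, 0, 1, 0, 0, 0, -8, 0, 0, 1, 0, 0, 0, -8, 0, 0, 1, 0, 0, 0, -8, 0, 0, 1, 0, 0, 0, -6, 0, 0, 1, 0, 0, 0, 0, 0, 0, 1]}}

```text
time: 12.15
position: [0.5687, -0.0989, 0.0577]
eef_rot: [[-1.0, -0.022, -0.0], [-0.022, 1.0, 0.0], [0.0, 0.0, -1.0]]
ft_force: [1.0, -0.5, 0.1]
gripper_width: -0.0004
finger_force: 0.0
```

```bash
python3 m.py
```

```text
12.15 [ 0.5687 -0.0989  0.0577] [ 1.  -0.5  0.1]
scene blue 147 268.3 214.7 262 277 208 223
scene yel 242 299.7 210.2 292 307 200 222
top yel 74 297.6 181.6 295 301 173 190
```

Blue has swung down: its centroid is at (268,215), and yellow hasn't moved. Next I'll go to the column's rear end.

Call:
{"op": "step_arm", "data": {"increments": [0, 0, 0, 0, 0, 35, 1, 0, 0, 0, -3, 20, 30, 1, 0, 0, 0, -3, 46, 0, 1, 0, 0, 0, -3, 46, 0, 1, 0, 0, 0, -3, 46, 0, 1, 0, 0, 0, -3, 46, 0, 1, 0, 0, 0, -2, 46, 0, 1, 0, 0, 0, 0, 0, 0, 1]}}

```text
time: 13.05
position: [0.5515, 0.1597, 0.1223]
eef_rot: [[-0.999, -0.032, -0.0], [-0.032, 0.999, 0.003], [0.0, 0.003, -1.0]]
ft_force: [0.1, 0.2, 0.3]
gripper_width: 0.0002
finger_force: 0.0
```

Call:
{"op": "step_arm", "data": {"increments": [0, 0, 0, 0, 0, -40, 1, 0, 0, 0, 0, 0, -30, 1, 0, 0, 0, 0, 0, -20, 1, 0, 0, 0, 0, 0, -8, 1, 0, 0, 0, 0, 0, 0, 1]}}

```text
time: 13.55
position: [0.5522, 0.1508, 0.0238]
eef_rot: [[-1.0, -0.022, -0.001], [-0.022, 1.0, -0.001], [0.001, -0.001, -1.0]]
ft_force: [0.4, -0.0, 0.0]
gripper_width: 0.0001
finger_force: 0.0
```

```bash
python3 - <<'E'
import m
from h import *
s=r.observe();print(s["eef_rot"].round(3).tolist())
im=eyes.capture("scene")[:,:,::-1];w=eyes.capture("wrist")[:,:,::-1]
a=cv2.resize(np.clip(im[160:260,170:330]*1.2,0,255).astype(np.uint8),(560,350),interpolation=cv2.INTER_CUBIC)
b=cv2.resize(w[130:300,40:440],(560,238));cv2.imwrite("pics/g.png",np.vstack([a,b]))
E
```

```text
13.55 [0.5522 0.1508 0.0238] [ 0.4 -0.   0. ]
scene blue 150 269.3 216.2 262 277 208 224
scene yel 241 299.7 210.2 292 307 200 222
top blue 133 267.5 191.7 264 271 183 202
top yel 109 296.5 180.2 293 301 173 190
[[-1.0, -0.022, 0.001], [-0.022, 1.0, 0.0], [-0.001, 0.0, -1.0]]
```

View pics/g.png

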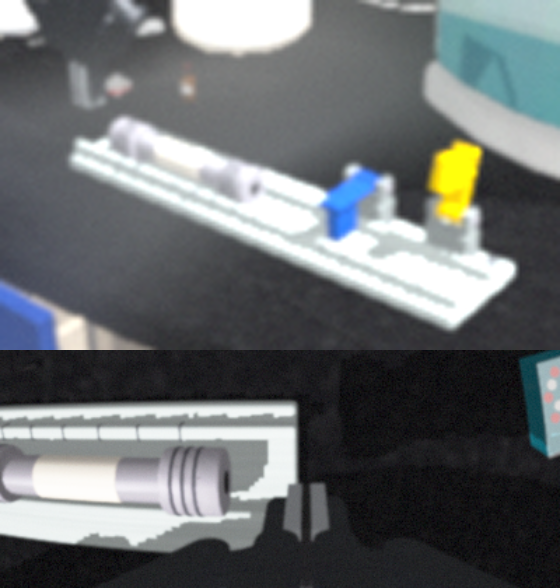

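Blue lies level across the channel, yellow is raised, and the column is still at the +y end. The fingers are just beyond the cradle's end, so I'll check their location.

```bash
python3 - <<'E'
from h import *
for z in(.01,.035,.05): print(z,proj("scene",[.552,.151,z]).round(1))
for p in([.552,.151,.035],):
  for d in([.01,0,0],[0,.01,0]): print(d,(proj("scene",np.array(p)+d)-proj("scene",p)).round(1))
i=eyes.camera_info("wrist");P=i["pose"]
def pw(p):
    v=P[:3,:3].T@(np.array(p)-P[:3,3]);t=np.arctan2(np.hypot(v[0],v[1]),v[2]);u=v[:2]/np.hypot(*v[:2]);return np.array([i["cx"],i["cy"]])+i["fx"]*t*u
q=np.load("q.npy");c,s=np.cos(q[2]),np.sin(q[2])
W=lambda p:[q[0]+c*p[0]-s*p[1],q[1]+s*p[0]+c*p[1],p[2]]
from scipy.optimize import least_squares
# wrist observed: cradle corner(-30,200,10), back-end centre of column etc.
obs=[((-.030,.2,.01),(297,402-350)),((0,.1715,.025),(226,480-350))]
for l,u in obs: print(l,"pred",pw(W(l)).round(1),"obs",np.round([40+u[0]/1.4,130+u[1]/1.4],1))
# camera bias dx,dy,dz from corner+column
f=lambda b:np.concatenate([pw(np.array(W(l))-b)-[40+u[0]/1.4,130+u[1]/1.4] for l,u in obs])
k=least_squares(f,[0,0,0]);print(k.x.round(4),k.fun.round(1))
E
```

```text
0.01 [195.9 199.3]
0.035 [195.1 191.3]
0.05 [194.6 186.5]
[0.01, 0, 0] [ 2.7 -1.2]
[0, 0.01, 0] [-2.4 -1. ]
(-0.03, 0.2, 0.01) pred [250.  167.6] obs [252.1 167.1]
(0, 0.1715, 0.025) pred [201.6 223. ] obs [201.4 222.9]
[ 0.0015 -0.001  -0.0039] [-0.6 -0.6  0.6  0.5]
```

Call:
{"op": "step_arm", "data": {"increments": [0, 0, 0, 0, 0, -8, 1, 0, 0, 0, 0, 0, -6, 1, 0, 0, 0, 0, -8, 0, 1, 0, 0, 0, 0, -6, 0, 1, 0, 0, 0, 0, -6, 0, 1, 0, 0, 0, 0, -6, 0, 1, 0, 0, 0, 0, -6, 0, 1, 0, 0, 0, 0, 0, 0, 1]}}

```text
time: 14.55
position: [0.5526, 0.1179, 0.0107]
eef_rot: [[-1.0, -0.021, 0.0], [-0.021, 1.0, -0.0], [-0.0, -0.0, -1.0]]
ft_force: [-0.1, 0.4, 0.8]
gripper_width: -0.0002
finger_force: 0.0
```

```bash
cat >> m.py <<'E'
for c in("scene","top"):
    eyes.capture(c)
    for l in("column","column_front"):print(c,l,[(np.round(d["xy"],1).tolist(),round(d["confidence"],2)) for d in nets.look_for(c,l)[:2]])
E
python3 m.py
```

```text
14.55 [0.5526 0.1179 0.0107] [-0.1  0.4  0.8]
scene blue 152 269.4 216.1 262 277 208 224
scene yel 242 299.7 210.2 292 307 200 222
top blue 134 267.5 191.6 264 271 183 202
top yel 110 296.4 180.3 292 301 173 190
scene column [([229.5, 205.5], 0.68)]
scene column_front [([227.8, 207.5], 0.85)]
top column [([217.2, 196.1], 0.69), ([267.6, 190.5], 0.32)]
top column_front [([217.8, 199.2], 0.67)]
```

The column is moving along. I'll continue.

Call:
{"op": "step_arm", "data": {"increments": [0, 0, 0, 0, -6, 0, 1, 0, 0, 0, 0, -6, 0, 1, 0, 0, 0, 1, -6, 0, 1, 0, 0, 0, 0, -6, 0, 1, 0, 0, 0, 0, -6, 0, 1, 0, 0, 0, 0, -6, 0, 1, 0, 0, 0, 0, -4, 0, 1, 0, 0, 0, 0, 0, 0, 1]}}

```text
time: 15.75
position: [0.5535, 0.0781, 0.0106]
eef_rot: [[-1.0, -0.021, -0.0], [-0.021, 1.0, -0.001], [0.0, -0.001, -1.0]]
ft_force: [0.3, 0.7, -0.4]
gripper_width: 0.0002
finger_force: 0.0
```

```bash
python3 m.py
```

```text
15.75 [0.5535 0.0781 0.0106] [ 0.3  0.7 -0.4]
scene blue 152 269.3 216.2 262 277 208 224
scene yel 241 299.7 210.2 292 307 200 222
top blue 133 267.5 191.7 264 271 183 202
top yel 106 296.5 180.3 293 301 173 189
scene column [([239.6, 211.4], 0.56)]
scene column_front [([241.2, 208.6], 0.83), ([268.3, 218.8], 0.21)]
top column [([233.3, 196.5], 0.97)]
top column_front [([237.8, 197.7], 0.78)]
```

Now the slow approach, watching the force along y.

Call:
{"op": "step_arm", "data": {"increments": [0, 0, 0, 0, -4, 0, 1, 0, 0, 0, 0, -3, 0, 1, 0, 0, 0, 0, -3, 0, 1, 0, 0, 0, 0, -2, 0, 1, 0, 0, 0, 0, 0, 0, 1]}}

```text
time: 16.65
position: [0.5535, 0.0666, 0.0106]
eef_rot: [[-1.0, -0.021, 0.0], [-0.021, 1.0, -0.0], [-0.0, -0.0, -1.0]]
ft_force: [0.2, -0.1, -0.1]
gripper_width: -0.0001
finger_force: 0.0
```

Call:
{"op": "step_arm", "data": {"increments": [0, 0, 0, 0, -2, 0, 1, 0, 0, 0, 0, -2, 0, 1, 0, 0, 0, 0, 0, 0, 1]}}

```text
time: 16.95
position: [0.5536, 0.0628, 0.0106]
eef_rot: [[-1.0, -0.022, 0.0], [-0.022, 1.0, -0.0], [-0.0, -0.0, -1.0]]
ft_force: [0.1, 0.8, 0.6]
gripper_width: 0.0001
finger_force: 0.3
```

Call:
{"op": "step_arm", "data": {"increments": [0, 0, 0, 0, -1, 0, 1, 0, 0, 0, 0, -1, 0, 1, 0, 0, 0, 0, 0, 0, 1]}}

```text
time: 17.25
position: [0.5536, 0.0611, 0.0106]
eef_rot: [[-1.0, -0.022, 0.0], [-0.022, 1.0, -0.0], [-0.0, -0.0, -1.0]]
ft_force: [0.1, 1.8, -0.8]
gripper_width: -0.0001
finger_force: 0.6
```

```bash
python3 m.py
```

```text
17.25 [0.5536 0.0611 0.0106] [ 0.1  1.8 -0.8]
scene blue 155 269.2 216.1 262 277 208 224
scene yel 242 299.7 210.2 292 307 200 222
top blue 132 267.5 191.7 264 271 183 202
top yel 109 296.4 180.5 292 300 173 190
scene column [([247.9, 209.4], 0.57)]
scene column_front [([239.2, 213.2], 0.76), ([267.7, 217.6], 0.29)]
top column [([241.4, 194.6], 0.85)]
top column_front [([241.6, 196.7], 0.83), ([266.4, 188.4], 0.2)]
```

Call:
{"op": "step_arm", "data": {"increments": [0, 0, 0, 0, -1, 0, 1, 0, 0, 0, 0, -1, 0, 1, 0, 0, 0, 0, 0, 0, 1]}}

```text
time: 17.95
position: [0.5535, 0.059, 0.0106]
eef_rot: [[-1.0, -0.022, 0.0], [-0.022, 1.0, -0.0], [-0.0, -0.0, -1.0]]
ft_force: [0.2, 1.2, -0.3]
gripper_width: 0.0002
finger_force: 0.7
```

Call:
{"op": "step_arm", "data": {"increments": [0, 0, 0, 0, -1, 0, 1, 0, 0, 0, 0, 0, 0, 1]}}

```text
time: 18.15
position: [0.5535, 0.058, 0.0106]
eef_rot: [[-1.0, -0.022, 0.0], [-0.022, 1.0, -0.0], [0.0, -0.0, -1.0]]
ft_force: [-0.8, 2.2, -0.6]
gripper_width: 0.0001
finger_force: 0.7
```

Call:
{"op": "step_arm", "data": {"increments": [0, 0, 0, 0, -1, 0, 1, 0, 0, 0, 0, 0, 0, 1]}}

```text
time: 18.35
position: [0.5535, 0.057, 0.0106]
eef_rot: [[-1.0, -0.022, 0.0], [-0.022, 1.0, -0.0], [-0.0, -0.0, -1.0]]
ft_force: [0.9, 1.8, 0.9]
gripper_width: 0.0003
finger_force: 0.7
```

Call:
{"op": "step_arm", "data": {"increments": [0, 0, 0, 0, -1, 0, 1, 0, 0, 0, 0, 0, 0, 1]}}

```text
time: 18.55
position: [0.5536, 0.056, 0.0106]
eef_rot: [[-1.0, -0.022, 0.0], [-0.022, 1.0, -0.0], [-0.0, -0.0, -1.0]]
ft_force: [-0.3, 2.0, 0.6]
gripper_width: -0.0005
finger_force: 0.7
```

Call:
{"op": "step_arm", "data": {"increments": [0, 0, 0, 0, -1, 0, 1, 0, 0, 0, 0, 0, 0, 1]}}

```text
time: 18.75
position: [0.5535, 0.0555, 0.0106]
eef_rot: [[-1.0, -0.022, 0.0], [-0.022, 1.0, 0.0], [-0.0, 0.0, -1.0]]
ft_force: [0.3, 3.3, 0.4]
gripper_width: 0.0005
finger_force: 1.6
```

```bash
python3 m.py; python3 - <<'E'
from h import *
q=np.load("q.npy");c,s=np.cos(q[2]),np.sin(q[2])
W=lambda p:[q[0]+c*p[0]-s*p[1],q[1]+s*p[0]+c*p[1],p[2]]
for n,p in dict(mid=(0,.025,.025),front=(0,-.045,.025),paddle=(0,-.05,.048)).items():print(n,proj("top",W(p)).round(1),proj("scene",W(p)).round(1))
# white band vs column in top: brightness profile along axis
im=eyes.capture("top");
for t in np.arange(-.06,.12,.004):
    u=proj("top",W((0,t,.035))).round().astype(int);print(round(t*1e3),im[u[1],u[0]].tolist(),end=" ")
E
```

```text
18.75 [0.5535 0.0555 0.0106] [0.3 3.3 0.4]
scene blue 155 269.2 216.1 262 277 208 224
scene yel 242 299.7 210.2 292 307 200 222
top blue 133 267.5 191.7 264 271 183 202
top yel 106 296.5 180.5 293 301 173 190
scene column [([238.9, 210.0], 0.67)]
scene column_front [([243.0, 214.0], 0.86)]
top column [([240.0, 197.1], 0.72)]
top column_front [([242.9, 198.4], 0.82)]
mid [238.3 198.3] [243.5 213.5]
front [266.  197.4] [265.3 222.2]
paddle [268.  196.2] [267.  214.5]
-60 [234, 239, 238] -56 [81, 141, 232] -52 [77, 139, 232] -48 [71, 134, 229] -44 [74, 135, 228] -40 [113, 128, 169] -36 [173, 172, 175] -32 [209, 205, 211] -28 [213, 210, 214] -24 [193, 191, 197] -20 [203, 201, 203] -16 [212, 209, 212] -12 [222, 219, 222] -8 [223, 221, 223] -4 [224, 222, 225] 0 [223, 221, 222] 4 [245, 244, 239] 8 [246, 245, 241] 12 [246, 245, 242] 16 [246, 245, 242] 20 [246, 245, 242] 24 [246, 246, 242] 28 [246, 246, 242] 32 [246, 246, 243] 36 [246, 246, 242] 40 [246, 246, 242] 44 [246, 245, 242] 48 [243, 241, 238] 52 [221, 220, 223] 56 [215, 214, 216] 60 [96, 95, 98] 64 [76, 79, 81] 68 [66, 68, 67] 72 [83, 82, 83] 76 [150, 151, 152] 80 [73, 74, 73] 84 [61, 58, 57] 88 [62, 62, 61] 92 [65, 61, 60] 96 [65, 65, 64] 100 [81, 79, 75] 104 [160, 141, 123] 108 [143, 109, 94] 112 [125, 73, 65] 116 [106, 64, 54]
```

The force rose and the position lagged, so the column has met the stop. One more millimetre will confirm it.

Call:
{"op": "step_arm", "data": {"increments": [0, 0, 0, 0, -1, 0, 1, 0, 0, 0, 0, 0, 0, 1]}}

```text
time: 19.4
position: [0.5536, 0.0552, 0.0106]
eef_rot: [[-1.0, -0.023, 0.0], [-0.023, 1.0, 0.001], [-0.0, 0.001, -1.0]]
ft_force: [-0.1, 6.9, -0.2]
gripper_width: 0.0002
finger_force: 3.6
```

Call:
{"op": "step_arm", "data": {"increments": [0, 0, 0, 0, -1, 0, 1, 0, 0, 0, 0, 0, 0, 1]}}

```text
time: 19.6
position: [0.5535, 0.0551, 0.0106]
eef_rot: [[-1.0, -0.023, -0.0], [-0.023, 1.0, 0.002], [-0.0, 0.002, -1.0]]
ft_force: [-0.2, 9.0, 0.1]
gripper_width: 0.0001
finger_force: 4.8
```

It's firmly seated: the position has stopped and the force climbs to 9 N. I'll back off gently, lift and check.

Call:
{"op": "step_arm", "data": {"increments": [0, 0, 0, 0, 1, 0, 1, 0, 0, 0, 0, 2, 0, 1, 0, 0, 0, 0, 5, 0, 1, 0, 0, 0, 0, 15, 0, 1, 0, 0, 0, 0, 15, 10, 1, 0, 0, 0, 0, 30, 40, 1, 0, 0, 0, 0, 40, 30, 1, 0, 0, 0, 0, 0, 0, 1]}}

```text
time: 20.4
position: [0.5553, 0.1694, 0.0947]
eef_rot: [[-1.0, -0.029, 0.006], [-0.029, 1.0, 0.005], [-0.006, 0.005, -1.0]]
ft_force: [0.1, 0.7, -0.4]
gripper_width: 0.0003
finger_force: 0.0
```

```bash
python3 m.py; python3 - <<'E'
from h import *
q=np.load("q.npy");c,s=np.cos(q[2]),np.sin(q[2])
W=lambda p:[q[0]+c*p[0]-s*p[1],q[1]+s*p[0]+c*p[1],p[2]]
im=eyes.capture("top")
for t in np.arange(-.06,.11,.003):
    u=proj("top",W((0,t,.035))).round().astype(int);print(round(t*1e3),im[u[1],u[0]].tolist(),end=" ")
E
```

```text
20.4 [0.5553 0.1694 0.0947] [ 0.1  0.7 -0.4]
scene blue 153 269.2 216.2 262 277 208 224
scene yel 242 299.7 210.2 292 307 200 222
top blue 132 267.5 191.7 264 271 183 202
top yel 110 296.4 180.1 292 301 173 189
scene column [([243.7, 210.0], 0.78)]
scene column_front [([241.5, 215.2], 0.97)]
top column [([234.0, 196.4], 0.68)]
top column_front [([235.9, 198.3], 0.82)]
-60 [233, 238, 238] -57 [156, 187, 236] -54 [80, 142, 232] -51 [74, 136, 230] -48 [71, 135, 229] -45 [77, 135, 229] -42 [74, 128, 221] -39 [113, 129, 169] -36 [176, 174, 178] -33 [210, 205, 210] -30 [196, 194, 200] -27 [215, 213, 215] -24 [195, 192, 198] -21 [213, 209, 214] -18 [171, 169, 171] -15 [208, 207, 211] -12 [220, 219, 221] -9 [223, 222, 224] -6 [222, 220, 223] -3 [223, 221, 224] 0 [223, 221, 223] 3 [238, 235, 232] 6 [245, 244, 240] 9 [246, 245, 242] 12 [246, 245, 242] 15 [246, 245, 242] 18 [246, 245, 242] 21 [246, 245, 242] 24 [246, 245, 242] 27 [246, 246, 242] 30 [246, 245, 242] 33 [246, 246, 243] 36 [246, 246, 243] 39 [246, 246, 242] 42 [246, 246, 242] 45 [246, 246, 242] 48 [243, 241, 237] 51 [228, 227, 227] 54 [221, 220, 222] 57 [223, 221, 223] 60 [221, 219, 222] 63 [220, 220, 222] 66 [222, 222, 224] 69 [215, 214, 216] 72 [217, 216, 219] 75 [186, 184, 189] 78 [211, 208, 213] 81 [180, 178, 182] 84 [177, 174, 180] 87 [206, 204, 207] 90 [217, 215, 218] 93 [216, 214, 215] 96 [187, 185, 188] 99 [152, 159, 152] 102 [155, 162, 156] 105 [190, 199, 192] 108 [231, 236, 232]
```

The column has stayed in place against the blue stop and nothing is touching it. I'm handing in.

```bash
python3 -c "
from h import *
print(ticket.sign_off())"
```

```text
the job is handed in; nothing more can be done
None
```

The job is handed in, with no verdict returned: the blue stop is down, the column rests against it, and the yellow stop is still raised (robot clock about 21 s of 45 s).

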